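# Offer up the last that fits the sole

### The arm

A 6-joint arm with a two-finger parallel gripper is mounted at the origin on the work surface. World frame = base frame: x ahead of the robot, y to its left, z up, the work surface at z = 0. Lengths are in m, angles in rad, forces in N, time in s.
With the tool pointing down it reaches from about 0.375 to 0.975 m from the base axis. Payload 3.8 kg.
Tool frame: the origin (TCP) lies between the finger pads; the fingertips stand 17 mm ahead of it and the grasp point (between the pads) lies 2 mm behind it; y points along the fingers, z is the direction in which the jaws open and shut, and the axes are right-handed (so a half turn about y gives the same grasp; the last joint's range is limited). The gripper opens to 85 mm and grips with 20 to 120 N. Pads are 22 mm wide; open, the fingers measure 114 mm over their backs; the gripper's body (76 mm by 85 mm) begins 54 mm behind the grasp point. The pads swing forward as they close: fully open they stand 13 mm farther back than shut.
Start: joints at [1.281, 0.264, 1.604, -0, 1.274, -0.037], TCP at [0.169, 0.654, 0.248] pointing down, gripper open.
Joint ranges: [-2.63, 2.63], [-0.94, 2.18], [0.31, 2.57], [-1.31, 4.45], [0, 2.66], [-2.55, 2.55]. Speed limits (rad/s): [2.57, 2.57, 3.14, 3.14, 3.14, 3.14].

### API

Orientations are given as a rotation vector (axis times angle).
In Python, from workcell import bot, eyes, nets gives the robot as it stands. The module is installed in compiled form; this text tells all that it offers.
- The arm moves only by the tool jog_arm, never from a script. Its arguments are lists of equal length, an entry for each row: "turn": the turn, a rotation vector about the tool's x, y, z in rad, a list of three; "slide": the shift along the tool's x, y, z in mm, a list of three; "grip": the opening in per cent of the stroke, from 0 (shut) to 100 (fully open). A call has 1 to 5 rows; each row shifts and turns the commanded pose from where the row before left it, along the tool's axes as they then stand; what a row does not reach is not made up. A row lasts 1/10 s, in which the tool goes at most 50 mm and 8.59 degrees, less where a joint would pass 70% of its speed; a pose out of reach is approached as far as the arm can. A call with a gripper value outside its range is refused whole. The fingers move at their own pace and stop on an object; "newtons" is the grip in N (left out, the last holds). Time passes only in rows, so rows that do not move let the fingers close. It gives the time, the measured TCP pose, the force and the opening at its end, in the units of the state.
- bot.read_state(): the state, without advancing time (a new reading comes with each control period).
- eyes.read_camera(name): name is "scene" or "top" or "wrist"; returns a dict with "img" (480x640x3 uint8, red, green, blue), "depth" (480x640 float32, m along the optical axis (not along the pixel's ray), 0 where there is no reading), "intrinsics" (3x3 intrinsics, pixels), "position" and "rotation" of the camera in the world. Camera axes: x right, y down, z forward; pixel columns grow to the right and rows downward; lengths in m; the calibration is good to about 2 mm. A picture is of the moment at which its call begins.
- bot.finish_job(): hands the job in, once; it reports no verdict.
Trained networks look in a picture, given as the dict that the camera call returned (one of the last four; its "shot" number tells which), for a name from the list of things; names that differ only in an ending like _2 or _b are one class to them, and where a whole thing is asked for, a point or a joint stands for the part that bears it (a point fixed in the world has none). Each returns a list of dicts, best first, with "conf" (0 to 1); they miss things now and then, are a little off and sometimes report something else, mostly with a low value. They report only what shows in the picture. A call takes as long as a camera call. They do not tell look-alikes from the thing itself.
- nets.search_frame(thing, picture): "xyz" ([x, y, z] in m, in the coordinates of the camera as it stood for that picture, good to about 4 mm: the middle of the surface that is visible of it).
The state is a dict: "time": time; "q": joint angles; "joint_vel": joint speeds; "joint_torque": joint torques, N m; "tool_pos": TCP position; "tcp_rot": TCP orientation; "wrist_force": force on the tool from outside, world axes, zero at the start; "torque": the same for the moment, N m; "width": opening from 0.0 (shut) to 1.0 (fully open).
Only numpy, scipy, OpenCV 4.12 (cv2) and the standard library are available. Lean on these libraries where they do the work, as an engineer would, in place of code of your own. Each camera call takes 0.05 s, during which the arm holds its last target.

### The job

One rubber sole is laid out on the flat cork work mat; draw the wooden shoe last of that same size straight up off its pin, and only then tip it toe up, so that its length slopes at about 45 degrees with no lean to either side, and hold it still in the gripper, its waist at least 10 cm higher than it stood, ready for the sole to be offered to it. Finish while still holding it so; leave the other two lasts on their pins and do not disturb the soles or the other things on the bench.

Things in the scene. Friction and masses are not known exactly. Their poses are not given: they have to be found in the camera images.
- last_small_waist (a point): small wooden shoe last 120 mm long, 72 mm tall, sole up on its stand; 46 mm wide at the ball, 32 at the straight-sided waist. Point: the grip place, mid-width in the waist (sides parallel for 15 mm to front and back), 28 mm under the sole, 44 above the underside, 7 toeward of the pin axis, 53 from the heel's back. x heel to toe, y across, z up out of the sole. Loose 18 mm square hole, 42 deep, over the pin. 0.1-0.45 kg
- last_middle_waist (a point): middle wooden shoe last 150 mm long, 80 mm tall, sole up on its stand; 56 mm wide at the ball, 40 at the straight-sided waist. Point: the grip place, mid-width in the waist (sides parallel for 15 mm to front and back), 28 mm under the sole, 52 above the underside, 9 toeward of the pin axis, 66 from the heel's back. x heel to toe, y across, z up out of the sole. Loose 18 mm square hole, 42 deep, over the pin. 0.1-0.45 kg
- last_large_waist (a point): large wooden shoe last 180 mm long, 88 mm tall, sole up on its stand; 68 mm wide at the ball, 48 at the straight-sided waist. Point: the grip place, mid-width in the waist (sides parallel for 15 mm to front and back), 28 mm under the sole, 60 above the underside, 11 toeward of the pin axis, 79 from the heel's back. x heel to toe, y across, z up out of the sole. Loose 18 mm square hole, 42 deep, over the pin. 0.1-0.45 kg
- stand_small_pin (a point): steel stand under the small last, fixed to the bench: a round foot 100 mm across, a shoulder 52 mm across at 60 mm height on which the last rests, and an upright pin 12 mm thick that rises 36 to 42 mm above it. This point: on the pin's axis at the height of the shoulder; z up. All three stands are alike
- stand_middle_pin (a point): steel stand under the middle last, fixed to the bench: a round foot 100 mm across, a shoulder 52 mm across at 60 mm height on which the last rests, and an upright pin 12 mm thick that rises 36 to 42 mm above it. This point: on the pin's axis at the height of the shoulder; z up. All three stands are alike
- stand_large_pin (a point): steel stand under the large last, fixed to the bench: a round foot 100 mm across, a shoulder 52 mm across at 60 mm height on which the last rests, and an upright pin 12 mm thick that rises 36 to 42 mm above it. This point: on the pin's axis at the height of the shoulder; z up. All three stands are alike
- sole_small_mid (a point): the small shoe sole, black rubber, 120 mm long, up to 45 mm wide, 5 mm thick, lying flat; cut for the small last. This point: the middle of its length, half-way up; x to its toe. It lies on the work mat or in the stock tray
- sole_middle_mid (a point): the middle shoe sole, black rubber, 150 mm long, up to 56 mm wide, 5 mm thick, lying flat; cut for the middle last. This point: the middle of its length, half-way up; x to its toe. It lies on the work mat or in the stock tray
- sole_large_mid (a point): the large shoe sole, black rubber, 180 mm long, up to 68 mm wide, 5 mm thick, lying flat; cut for the large last. This point: the middle of its length, half-way up; x to its toe. It lies on the work mat or in the stock tray
- work_mat_mid (a point): the work mat: flat cork, 200 x 250 mm, 6 mm thick, without a rim, fixed; one sole lies at its middle. This point: the middle of its top
- stock_tray_mid (a point): the stock tray: shallow aluminium tray, 210 x 260 mm, rim 22 mm high, fixed, holding the two spare soles. This point: the middle of its floor, 6 mm above the bench. Mat and tray may change sides
- hammer: bystander: cobbler's hammer, 260 mm long, lying on the bench in front of the robot to its right
- brush: bystander: wooden brush lying on the bench in front of the robot to its left
- polish_tin: bystander: flat dark tin, 64 mm across, 28 mm high, between two of the stands. Origin at its underside
- wax_tin: bystander: aluminium tin, 60 mm across, 40 mm high, between two of the stands. Origin at its underside
- glue_jar: bystander: glass jar, 72 mm across, 65 mm high, on the left of the bench. Origin at its underside
- heel_lifts: bystander: stack of four black heel pieces, about 90 x 55 mm, 28 mm high, on the right of the bench. Origin at its underside
Not all that is in view belongs to the job. What is shaped like the part that bears last_small_waist but green or red is not meant.

How it is judged:
By the outcome, as a careful person would: the job done as asked, in the order asked, and still so for the second after the job is handed in, while the arm keeps its last pose, push and grip.
It also fails if it takes over 32 s, if anything falls off the work surface, if the arm or the gripper's body presses on something with over 40 N, if the wrist force passes 120 N, or if a joint passes its speed limit or range.

## Working session

There is one attempt and no reset: what is moved stays moved. The work goes in short steps, Python scripts to look and compute and a tool call to move; the robot and the scene stay as the last step left them, time stands still between calls to the robot, and variables do not carry over. Pictures are saved under pics/ and viewed, and the job is handed in when it is done.

Besides the shell and the picture viewer there is one more tool, called as name(argument=value, ...) on one line, values as JSON. jog_arm: Moves the arm, as the interface text tells. Its arguments: {"type":"object","properties":{"turn":{"type":"array"},"slide":{"type":"array"},"grip":{"type":"array"},"newtons":{"type":"number"}},"required":["turn","slide","grip"]}

```bash
mkdir -p pics; cat > h.py <<'E'
import numpy as np,cv2
from scipy.spatial.transform import Rotation as R
from workcell import bot,eyes,nets
def save(p,n): cv2.imwrite('pics/'+n,cv2.cvtColor(p['img'],cv2.COLOR_RGB2BGR))
def rot(p):
    r=np.array(p['rotation'],float)
    return r if r.shape==(3,3) else R.from_rotvec(r).as_matrix()
def world(p,x): return rot(p)@np.array(x)+np.array(p['position'])
def cloud(p):
    K=np.array(p['intrinsics']);d=p['depth'];v,u=np.indices(d.shape)
    c=np.stack([(u-K[0,2])/K[0,0]*d,(v-K[1,2])/K[1,1]*d,d],-1)
    w=c@rot(p).T+np.array(p['position']); w[d==0]=np.nan
    return w
def proj(p,w):
    c=rot(p).T@(np.array(w)-np.array(p['position']));k=np.array(p['intrinsics'])@c
    return k[:2]/k[2]
E
python3 - <<'E'
from h import *
t=eyes.read_camera('top');s=eyes.read_camera('scene')
save(t,'top1.png');save(s,'scene1.png')
import pickle;pickle.dump((t,s),open('p1.pkl','wb'))
for n in ['last_small_waist','last_middle_waist','last_large_waist','sole_small_mid','sole_middle_mid','sole_large_mid']:
  for nm,p in (('t',t),('s',s)):
    for r in nets.search_frame(n,p)[:4]:
        w=world(p,r['xyz']);print(n,nm,round(r['conf'],2),w.round(3),proj(p,w).round())
print(bot.read_state())
E
```

```text
last_small_waist t 0.81 [0.362 0.461 0.068] [123. 285.]
last_small_waist t 0.63 [0.444 0.296 0.124] [191. 245.]
last_small_waist t 0.59 [0.183 0.295 0.071] [195. 368.]
last_small_waist s 0.87 [0.467 0.296 0.128] [429. 239.]
last_small_waist s 0.87 [0.397 0.46  0.067] [483. 243.]
last_small_waist s 0.71 [0.196 0.295 0.061] [423. 196.]
last_small_waist s 0.58 [0.599 0.462 0.055] [491. 299.]
last_middle_waist t 0.85 [0.514 0.025 0.139] [317. 210.]
last_middle_waist s 0.6 [0.53  0.029 0.133] [329. 245.]
last_large_waist t 0.77 [ 0.445 -0.264  0.147] [458. 241.]
last_large_waist t 0.57 [ 0.439 -0.235  0.013] [432. 251.]
last_large_waist s 0.75 [ 0.454 -0.259  0.137] [229. 216.]
last_large_waist s 0.59 [0.527 0.031 0.135] [330. 244.]
last_large_waist s 0.53 [ 0.623 -0.469  0.026] [143. 281.]
sole_small_mid t 0.87 [ 0.718 -0.211  0.01 ] [418. 135.]
sole_small_mid s 0.46 [ 0.626 -0.469  0.028] [142. 282.]
sole_small_mid s 0.45 [0.443 0.146 0.028] [371. 254.]
sole_middle_mid t 0.87 [0.76  0.221 0.011] [239. 121.]
sole_middle_mid t 0.33 [ 0.714 -0.204  0.001] [414. 138.]
sole_middle_mid s 0.81 [0.767 0.215 0.01 ] [394. 353.]
sole_middle_mid s 0.17 [0.599 0.46  0.053] [490. 300.]
sole_large_mid s 0.92 [0.67  0.237 0.011] [403. 323.]
{'time': 0.7, 'q': array([ 1.28107239e+00,  2.63824820e-01,  1.60393770e+00,  1.10569002e-05,
        1.27368445e+00, -3.68706806e-02]), 'joint_vel': array([ 1.14264373e-03, -2.37319239e-03,  2.29953998e-03, -9.10028499e-05,
        1.99000726e-04,  2.74155431e-04]), 'joint_torque': array([ 7.39834263e-06, -5.14842796e+01, -3.67612231e+01,  2.33570981e-04,
        6.17914993e-04,  1.27894563e-05]), 'tool_pos': array([0.1688513 , 0.65357227, 0.24836414]), 'tcp_rot': array([-1.56152081,  0.19848309, -0.19850396]), 'wrist_force': array([-0.04470324,  0.09959366, -0.4362475 ]), 'torque': array([-0.01228783,  0.0128719 ,  0.05201236]), 'width': 1.0006881273963693}
```

View pics/top1.png

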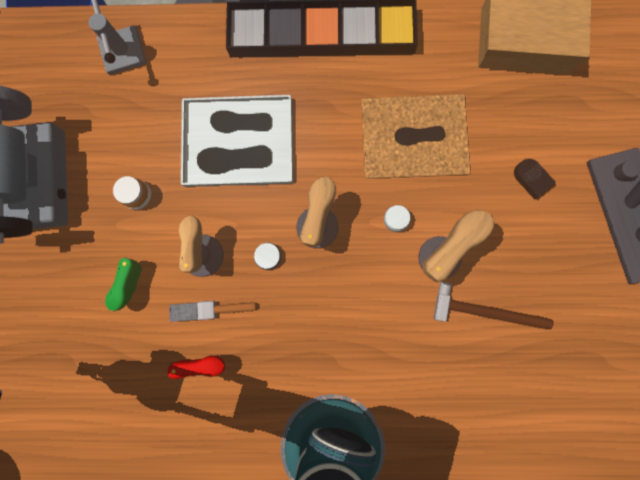

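View pics/scene1.png

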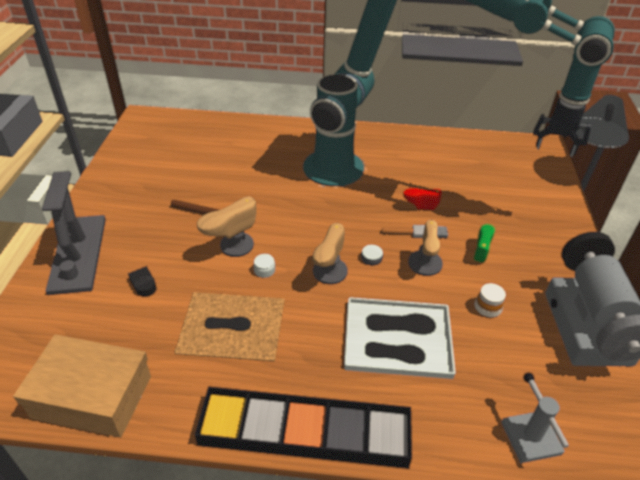

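```bash
python3 - <<'E'
from h import *
import pickle
t,s=pickle.load(open('p1.pkl','rb'))
cv2.imwrite('pics/crop1.png',cv2.cvtColor(np.hstack([cv2.resize(t['img'][205:285,140:240],(500,400),interpolation=2),cv2.resize(s['img'][205:285,380:480],(300,400)[:0] or (300,400),interpolation=2)]),cv2.COLOR_RGB2BGR))
print(t['position'],s['position'])
for nm,p in(('t',t),('s',s)):
    w=cloud(p)
    for zl in (0.075,.1,0.122):
        m=(w[...,2]>zl)&(w[...,2]<.16)&(abs(w[...,0]-.455)<.12)&(abs(w[...,1]-.296)<.09)
        P=w[m]; c=P[:,:2].mean(0);U,S,V=np.linalg.svd(P[:,:2]-c,full_matrices=False)
        a=V[0]*np.sign(V[0][0]);b=np.array([-a[1],a[0]]);l=(P[:,:2]-c)@a;k=(P[:,:2]-c)@b
        print(nm,zl,len(P),c.round(4),'yaw',np.degrees(np.arctan2(a[1],a[0])).round(1),'len',l.min().round(4),l.max().round(4),'z',np.percentile(P[:,2],[5,50,95]).round(4))
        for lo in np.arange(l.min(),l.max(),.012):
            q=(l>=lo)&(l<lo+.012)
            if q.any():print('  ',(lo+.006).round(3),k[q].min().round(4),k[q].max().round(4),np.median(P[q,2]).round(4),P[q,2].max().round(4))
# stand foot
    m=(w[...,2]>.004)&(w[...,2]<.03)&(abs(w[...,0]-.44)<.07)&(abs(w[...,1]-.29)<.07)
    print('foot',w[m].min(0),w[m].max(0))
# sole
w=cloud(t)
dark=(t['img'].max(-1)<60)&(w[...,2]<.03)&(w[...,2]>0)
n,lab,st,ce=cv2.connectedComponentsWithStats(dark.astype(np.uint8))
for i in range(1,n):
    if st[i,4]>300:
        P=w[lab==i][:,:2];r=cv2.minAreaRect((P*1000).astype(np.float32));print(ce[i].round(),[np.round(x,0) for x in r[:2]])
E
```

```text
[ 0.3216013  -0.0182456   1.19353304] [1.61203026 0.09334441 1.18508945]
t 0.075 1143 [0.4447 0.2966] yaw 0.0 len -0.0578 0.0624 z [0.0923 0.1291 0.134 ]
   -0.052 -0.012 0.0216 0.1304 0.1348
   -0.04 -0.0128 0.0229 0.1295 0.1361
   -0.028 -0.0118 0.0217 0.1291 0.1365
   -0.016 -0.0108 0.0187 0.1299 0.1369
   -0.004 -0.0117 0.0198 0.1276 0.1351
   0.008 -0.0125 0.0204 0.1289 0.1352
   0.02 -0.0171 0.0241 0.1299 0.1381
   0.032 -0.0191 0.0255 0.13 0.1351
   0.044 -0.0182 0.0239 0.129 0.1352
   0.056 -0.0149 0.019 0.1257 0.1323
   0.068 0.0013 0.0056 0.1217 0.1217
t 0.1 1049 [0.4461 0.2976] yaw -0.8 len -0.0591 0.061 z [0.1082 0.1296 0.1341]
   -0.053 -0.0137 0.0198 0.1308 0.1348
   -0.041 -0.0142 0.0213 0.1298 0.1361
   -0.029 -0.0132 0.0203 0.1299 0.1365
   -0.017 -0.0121 0.0175 0.1303 0.1369
   -0.005 -0.0128 0.0189 0.1285 0.1351
   0.007 -0.0132 0.0195 0.1298 0.1352
   0.019 -0.0177 0.0234 0.1301 0.1381
   0.031 -0.0196 0.0251 0.13 0.1351
   0.043 -0.0185 0.0236 0.1289 0.1352
   0.055 -0.0151 0.0188 0.1257 0.1323
   0.067 0.0013 0.0056 0.1217 0.1217
t 0.122 871 [0.4475 0.2999] yaw 
[... 1487 characters left out ...]
6 0.121 0.1316
s 0.122 381 [0.4554 0.2997] yaw -1.9 len -0.068 0.0585 z [0.1241 0.13   0.1344]
   -0.062 -0.0148 0.0156 0.1308 0.1345
   -0.05 -0.0158 0.0158 0.1304 0.1346
   -0.038 -0.0157 0.0153 0.1307 0.1357
   -0.026 -0.0152 0.0159 0.1306 0.1342
   -0.014 -0.0123 0.0153 0.1301 0.1391
   -0.002 -0.0129 0.0149 0.1312 0.1353
   0.01 -0.0155 0.0177 0.1311 0.135
   0.022 -0.0198 0.0228 0.1309 0.1377
   0.034 -0.0199 0.0202 0.1291 0.1347
   0.046 -0.0176 0.0172 0.1273 0.1323
   0.058 -0.0124 0.0108 0.1264 0.1316
foot [0.37122391 0.2221123  0.00402533] [0.50947439 0.35988021 0.02989376]
[319.  52.] [array([929.,  19.]), array([  7., 451.])]
[336. 426.] [array([ 34., -17.]), array([223., 125.])]
```

View pics/crop1.png

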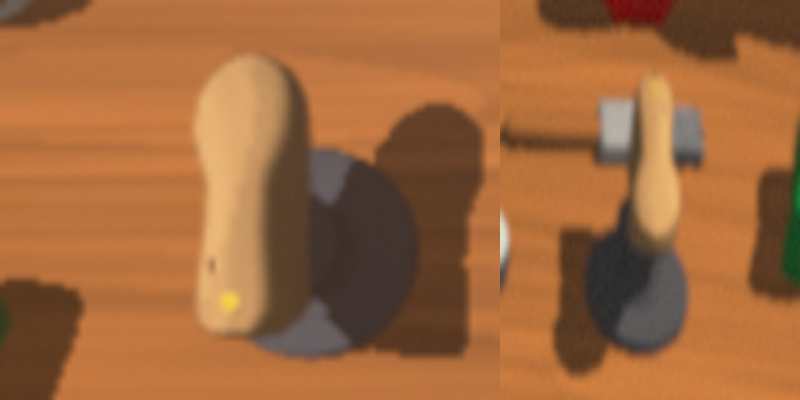

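```bash
cat >> h.py <<'E'
def goal(P,Rg,st=None):
    st=st or bot.read_state()
    T=R.from_rotvec(st['tcp_rot']);p=np.array(st['tool_pos'])
    d=T.inv().apply(np.array(P)-p)*1000
    print('t',round(st['time'],2),'pos',p.round(4),'slide',d.round(1),'turn',(T.inv()*Rg).as_rotvec().round(4),'F',np.round(st['wrist_force'],1),'w',round(st['width'],3))
def down(yaw,tilt=0): # tool z across last (sign s), tilt toe up
    c,s=np.cos(yaw),np.sin(yaw)
    xl=np.array([c,s,0]);yl=np.array([-s,c,0])
    y=np.array([0,0,-1.]);z=yl*SG;x=np.cross(y,z)
    return R.from_rotvec(-tilt*yl)*R.from_matrix(np.stack([x,y,z],1))
SG=1
E
python3 - <<'E'
import h;from h import *
import pickle
st=bot.read_state();print(R.from_rotvec(st['tcp_rot']).as_matrix().round(3))
for sg in (1,-1):
    h.SG=sg; goal([.441,.299,.24],down(np.radians(-1.5)),st)
t,s=pickle.load(open('p1.pkl','rb'));w=cloud(t)
dark=(t['img'].max(-1)<75)
for (u,v) in((418,135),(239,121),(235,160)):
    n,lab,a,b=cv2.connectedComponentsWithStats(dark.astype(np.uint8))
    P=w[lab==lab[v,u]];r=cv2.minAreaRect((P[:,:2]*1000).astype(np.float32));print(len(P),np.round(r[0]),np.round(r[1]),np.median(P[:,2]))
im=np.hstack([cv2.resize(t['img'][85:185,180:300],(390,325)),cv2.resize(t['img'][85:185,355:475],(390,325))]);cv2.imwrite('pics/soles.png',im[...,::-1])
E
```

```text
[[ 0.968  0.     0.25 ]
 [-0.25   0.     0.968]
 [-0.    -1.     0.   ]]
t 0.7 pos [0.1689 0.6536 0.2484] slide [ 352.2    8.3 -275.2] turn [-1.000e-04 -2.267e-01  0.000e+00] F [-0.   0.1 -0.4] w 1.001
t 0.7 pos [0.1689 0.6536 0.2484] slide [ 352.2    8.3 -275.2] turn [-0.0000e+00  2.9149e+00 -2.0000e-04] F [-0.   0.1 -0.4] w 1.001
584 [ 716. -215.] [ 26. 113.] nan
897 [749. 218.] [140.  50.] nan
1383 [nan nan] [0. 0.] nan
```

View pics/soles.png

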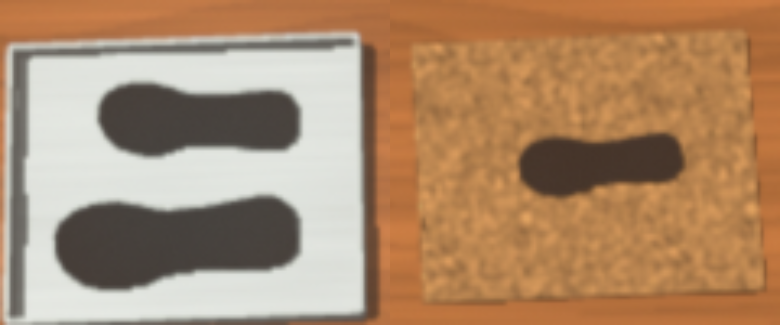

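jog_arm(turn=[[0, 0, 0], [0, 0, 0], [0, 0, 0], [0, 0, 0], [0, 0, 0]], slide=[[20, 0, -16], [33, 0, -26], [36, 0, -28], [36, 0, -28], [36, 0, -28]], grip=[100, 100, 100, 100, 100])

```text
time: 1.2
tool_pos: [0.294, 0.4899, 0.2485]
tcp_rot: [-1.561, 0.198, -0.198]
wrist_force: [0.5, -0.4, 0.4]
width: 1.0
```

jog_arm(turn=[[0, 0, 0], [0, 0, 0], [0, 0, 0], [0, 0, 0], [0, 0, 0]], slide=[[36, 0, -28], [36, 0, -28], [36, 0, -28], [36, 0, -28], [20, 0, -16]], grip=[100, 100, 100, 100, 100])

```text
time: 1.7
tool_pos: [0.4216, 0.3238, 0.2487]
tcp_rot: [-1.562, 0.199, -0.201]
wrist_force: [0.0, 0.3, -0.3]
width: 1.004
```

jog_arm(turn=[[0, -0.11, 0], [0, -0.117, 0], [0, 0, 0], [0, 0, 0]], slide=[[0, 0, 0], [0, 0, 0], [0, 0, 0], [0, 0, 0]], grip=[100, 100, 100, 100])

```text
time: 2.1
tool_pos: [0.42, 0.3264, 0.2484]
tcp_rot: [-1.571, 0.022, -0.023]
wrist_force: [1.0, 0.3, -0.2]
width: 1.004
```

```bash
python3 - <<'E'
from h import *
p=eyes.read_camera('wrist');save(p,'w1.png');w=cloud(p)
goal([.441,.299,.104],down(np.radians(-1.5)))
m=(w[...,2]>.115)&(w[...,2]<.16)&(abs(w[...,0]-.455)<.12)&(abs(w[...,1]-.296)<.05)
m[:]=m
P=w[m];print(p['position'],len(P),np.nanmin(P,0),np.nanmax(P,0),np.nanmedian(P[:,2]))
for x in np.arange(.38,.52,.008):
    q=P[abs(P[:,0]-x)<.004]
    if len(q):print(x.round(3),q[:,1].min().round(4),q[:,1].max().round(4),((q[:,1].min()+q[:,1].max())/2).round(4),np.median(q[:,2]).round(4))
E
```

```text
t 2.15 pos [0.4199 0.3265 0.2484] slide [ 21.9 144.4 -26.9] turn [-0.0001 -0.0017  0.0001] F [-0.5 -0.5 -0.1] w 1.005
[0.33553395 0.32855029 0.37339653] 8172 [0.38777275 0.28039239 0.11500366] [0.50854134 0.32496988 0.13360452] 0.13029275000285997
0.388 0.2907 0.3176 0.3042 0.1286
0.396 0.2862 0.3218 0.304 0.1307
0.404 0.2868 0.3219 0.3043 0.1307
0.412 0.287 0.3216 0.3043 0.1307
0.42 0.2875 0.3206 0.3041 0.1306
0.428 0.2883 0.3196 0.304 0.1307
0.436 0.2886 0.3193 0.3039 0.1306
0.444 0.2887 0.319 0.3039 0.1307
0.452 0.2883 0.3199 0.3041 0.1306
0.46 0.2839 0.3225 0.3032 0.1305
0.468 0.2818 0.3244 0.3031 0.1306
0.476 0.2805 0.325 0.3028 0.1306
0.484 0.2804 0.3241 0.3023 0.1296
0.492 0.2821 0.3224 0.3023 0.1281
0.5 0.283 0.3179 0.3004 0.1262
0.508 0.2905 0.3116 0.3011 0.1239
```

View pics/w1.png

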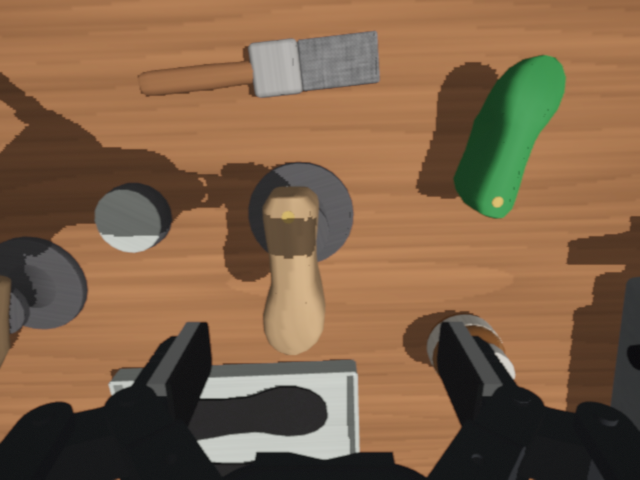

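jog_arm(turn=[[0, 0, 0], [0, 0, 0], [0, 0, 0], [0, 0, 0]], slide=[[11, 10, -12], [11, 20, -12], [0, 10, 0], [0, 0, 0]], grip=[100, 100, 100, 100])

```text
time: 2.55
tool_pos: [0.4399, 0.3013, 0.2062]
tcp_rot: [-1.573, 0.024, -0.018]
wrist_force: [-0.4, -0.2, 0.1]
width: 1.002
```

```bash
python3 - <<'E'
from h import *
p=eyes.read_camera('wrist');save(p,'w2.png');w=cloud(p)
goal([.441,.302,.101],down(np.radians(-1.5)))
P=w[(w[...,2]>.115)&(w[...,2]<.16)&(abs(w[...,0]-.455)<.12)&(abs(w[...,1]-.296)<.05)]
for x in np.arange(.388,.52,.016):
    q=P[abs(P[:,0]-x)<.004]
    if len(q):print(x.round(3),q[:,1].min().round(4),q[:,1].max().round(4),((q[:,1].min()+q[:,1].max())/2).round(4),np.median(q[:,2]).round(4))
print(P.min(0),P.max(0))
E
```

```text
t 2.6 pos [0.4405 0.3018 0.2074] slide [  0.8 106.4   0.3] turn [ 0.0009 -0.0003 -0.0021] F [-0.3  0.1 -0.4] w 0.997
0.388 0.2902 0.3174 0.3038 0.1296
0.404 0.2863 0.322 0.3041 0.1308
0.42 0.2866 0.3207 0.3037 0.1307
0.436 0.2879 0.3191 0.3035 0.1306
0.452 0.2873 0.3198 0.3035 0.1307
0.468 0.2815 0.3241 0.3028 0.1306
0.484 0.2807 0.3239 0.3023 0.1296
0.5 0.2825 0.3184 0.3005 0.126
[0.38786681 0.28045417 0.11500677] [0.50891752 0.32492766 0.13345129]
```

View pics/w2.png

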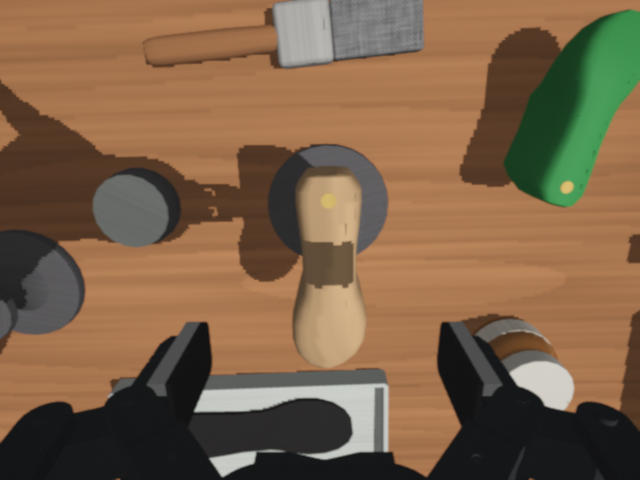

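jog_arm(turn=[[0, 0, 0], [0, 0, 0], [0, 0, 0], [0, 0, 0], [0, 0, 0]], slide=[[0, 20, 1.5], [0, 30, 0], [0, 30, 0], [0, 20, 0], [0, 5, 0]], grip=[100, 100, 100, 100, 100])

```text
time: 3.1
tool_pos: [0.4397, 0.3031, 0.1015]
tcp_rot: [-1.573, 0.022, -0.017]
wrist_force: [-0.5, -0.1, -0.7]
width: 0.997
```

jog_arm(turn=[[0, 0, 0], [0, 0, 0]], slide=[[0, 0, 0], [0, 0, 0]], grip=[100, 100])

```text
time: 3.3
tool_pos: [0.4424, 0.3043, 0.105]
tcp_rot: [-1.569, 0.018, -0.022]
wrist_force: [0.1, 0.0, 0.3]
width: 0.997
```

```bash
python3 - <<'E'
from h import *
p=eyes.read_camera('wrist');save(p,'w3.png')
goal([.441,.303,.101],down(np.radians(-1.5)))
E
```

```text
t 3.35 pos [0.4426 0.3043 0.1052] slide [-1.5  4.2 -1.4] turn [-0.0019  0.0006  0.0027] F [0.5 0.4 0.8] w 0.996
```

View pics/w3.png

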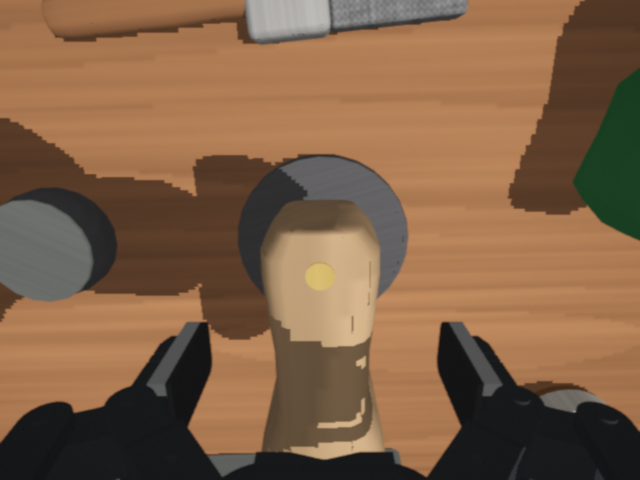

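jog_arm(turn=[[0, 0, 0], [0, 0, 0], [0, 0, 0], [0, 0, 0], [0, 0, 0]], slide=[[-1, 3, 0], [0, 0, 0], [0, 0, 0], [0, 0, 0], [0, 0, 0]], grip=[80, 60, 45, 30, 15], newtons=80)

```text
time: 3.85
tool_pos: [0.4408, 0.3035, 0.1008]
tcp_rot: [-1.57, 0.02, -0.021]
wrist_force: [-0.5, 0.3, 0.2]
width: 0.362
```

jog_arm(turn=[[0, 0, 0], [0, 0, 0], [0, 0, 0], [0, 0, 0], [0, 0, 0]], slide=[[0, 0, 0], [0, 0, 0], [0, 0, 0], [0, 0, 0], [0, 0, 0]], grip=[0, 0, 0, 0, 0])

```text
time: 4.35
tool_pos: [0.4408, 0.3035, 0.1008]
tcp_rot: [-1.57, 0.02, -0.021]
wrist_force: [0.8, 0.4, 5.8]
width: 0.365
```

```bash
python3 - <<'E'
from h import *
p=eyes.read_camera('wrist');save(p,'w4.png')
st=bot.read_state();print(st['torque'])
goal([.441,.303,.101],down(np.radians(-1.5)))
E
```

```text
[-0.01887552  0.03838586 -0.00940341]
t 4.4 pos [0.4408 0.3036 0.1008] slide [ 0.2 -0.2 -0.5] turn [-0.0005  0.0004  0.0009] F [ 0.3 -0.   4.6] w 0.365
```

View pics/w4.png

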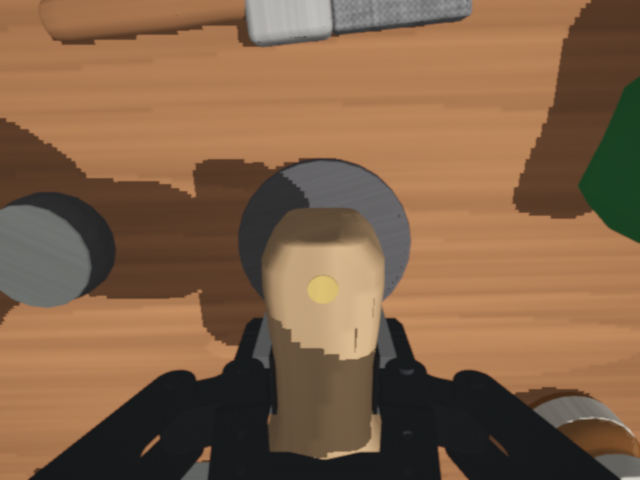

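jog_arm(turn=[[0, 0, 0], [0, 0, 0], [0, 0, 0], [0, 0, 0], [0, 0, 0]], slide=[[0, -4, 0], [0, -8, 0], [0, -12, 0], [0, -16, 0], [0, -20, 0]], grip=[0, 0, 0, 0, 0])

```text
time: 4.9
tool_pos: [0.4396, 0.3029, 0.1606]
tcp_rot: [-1.572, 0.022, -0.019]
wrist_force: [0.2, 0.3, -2.7]
width: 0.364
```

jog_arm(turn=[[0, 0, 0], [0, 0, 0], [0, 0, 0], [0, 0, 0], [0, 0, 0]], slide=[[0, -20, 0], [0, -20, 0], [0, -20, 0], [0, -20, 0], [0, -12, 0]], grip=[0, 0, 0, 0, 0])

```text
time: 5.4
tool_pos: [0.4409, 0.3036, 0.2548]
tcp_rot: [-1.569, 0.018, -0.022]
wrist_force: [-0.1, 0.2, -0.6]
width: 0.361
```

jog_arm(turn=[[0, 0, 0], [0, 0, 0], [0, 0, 0], [0, 0, 0]], slide=[[0, -5, 0], [0, 0, 0], [0, 0, 0], [0, 0, 0]], grip=[0, 0, 0, 0])

```text
time: 5.8
tool_pos: [0.4397, 0.3029, 0.2559]
tcp_rot: [-1.572, 0.022, -0.019]
wrist_force: [-0.2, -0.2, -0.8]
width: 0.364
```

```bash
python3 - <<'E'
from h import *
p=eyes.read_camera('wrist');save(p,'w5.png')
s=eyes.read_camera('scene')
cv2.imwrite('pics/s5.png',cv2.resize(s['img'][120:330,300:580],(800,600))[...,::-1])
st=bot.read_state();print(st['torque'],st['q'])
goal([.441,.303,.256],down(np.radians(-1.5),np.pi/4))
E
```

```text
[ 0.00608176 -0.0008481   0.04811343] [ 5.56511931e-01 -7.03819462e-03  1.89327660e+00  1.57799621e-05
  1.25745651e+00 -9.88492552e-01]
t 5.9 pos [0.4399 0.303  0.2561] slide [1.1 0.1 0.1] turn [ 0.0009  0.0008 -0.7872] F [-0.7  0.6 -0.9] w 0.365
```

View pics/s5.png

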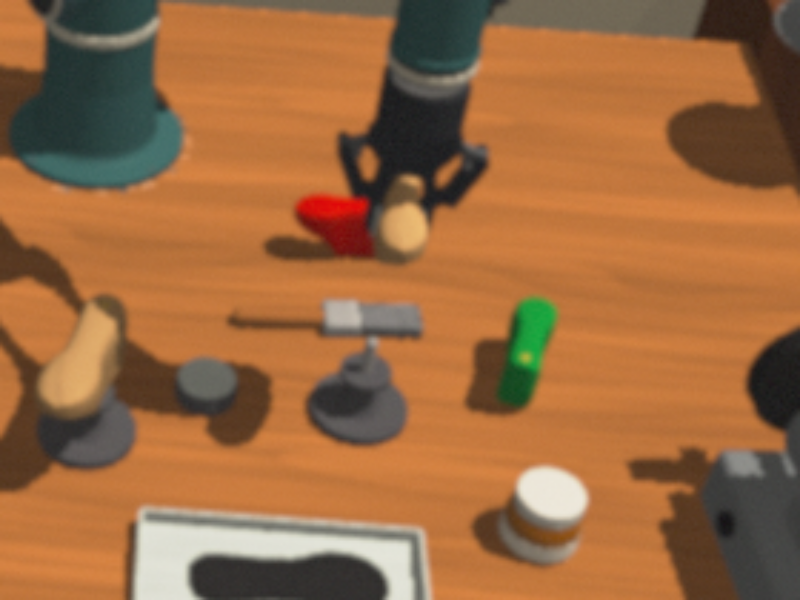

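View pics/w5.png

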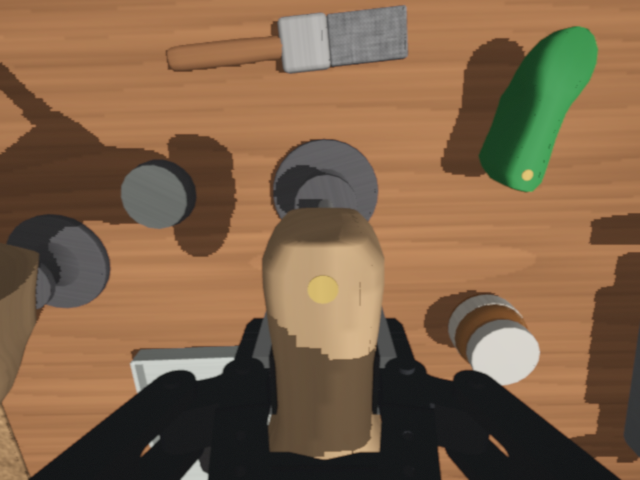

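jog_arm(turn=[[0, 0, -0.04], [0, 0, -0.07], [0, 0, -0.08], [0, 0, -0.08], [0, 0, -0.08]], slide=[[0, 0, 0], [0, 0, 0], [0, 0, 0], [0, 0, 0], [0, 0, 0]], grip=[0, 0, 0, 0, 0])

```text
time: 6.4
tool_pos: [0.4402, 0.3032, 0.2569]
tcp_rot: [-1.557, -0.256, -0.297]
wrist_force: [0.2, 0.2, -2.2]
width: 0.365
```

jog_arm(turn=[[0, 0, -0.08], [0, 0, -0.08], [0, 0, -0.08], [0, 0, -0.08], [0, 0, -0.07]], slide=[[0, 0, 0], [0, 0, 0], [0, 0, 0], [0, 0, 0], [0, 0, 0]], grip=[0, 0, 0, 0, 0])

```text
time: 6.9
tool_pos: [0.4398, 0.3031, 0.2566]
tcp_rot: [-1.501, -0.562, -0.6]
wrist_force: [0.7, -0.7, -1.2]
width: 0.368
```

jog_arm(turn=[[0, 0, -0.045], [0, 0, 0], [0, 0, 0], [0, 0, 0], [0, 0, 0]], slide=[[0, 0, 0], [0, 0, 0], [0, 0, 0], [0, 0, 0], [0, 0, 0]], grip=[0, 0, 0, 0, 0])

```text
time: 7.4
tool_pos: [0.441, 0.3034, 0.258]
tcp_rot: [-1.492, -0.594, -0.635]
wrist_force: [0.1, 0.3, -1.5]
width: 0.366
```

```bash
python3 - <<'E'
from h import *
p=eyes.read_camera('wrist');save(p,'w6.png');w=cloud(p)
s=eyes.read_camera('scene')
cv2.imwrite('pics/s6.png',cv2.resize(s['img'][120:330,300:580],(800,600))[...,::-1])
t=eyes.read_camera('top');save(t,'t6.png')
st=bot.read_state();print(st['torque'],st['q'],st['joint_vel'].round(3))
goal([.441,.303,.256],down(np.radians(-1.5),np.pi/4))
M=R.from_rotvec(st['tcp_rot']).as_matrix();print(M.round(4),'lean tool z vertical comp deg',np.degrees(np.arcsin(M[2,2])))
# plane of sole in wrist view, in tool frame
d=(w-np.array(st['tool_pos']))@M  # tool coords
m=(abs(d[...,2])<.012)&(abs(d[...,1])<.06)&(d[...,0]>-.06)&(d[...,0]<.08)
P=w[m];Pt=d[m]
print(len(P))
for x in np.arange(-.06,.08,.008):
    q=Pt[abs(Pt[:,0]-x)<.004]
    if len(q)>20:print(x.round(3),len(q),np.median(q[:,1]).round(4),np.median(q[:,2]).round(4))
E
```

```text
[ 0.00757554  0.51391503 -0.00319076] [ 0.91396784 -0.26572894  2.29971421 -0.90699766  0.81062148 -0.07851669] [ 0.002  0.001  0.004 -0.002  0.     0.001]
t 7.55 pos [0.4408 0.3033 0.2577] slide [-1.   1.3 -0.3] turn [-0.0001 -0.0006 -0.0003] F [-0.1  0.7 -1.4] w 0.363
[[ 7.071e-01  7.066e-01  2.650e-02]
 [-1.920e-02 -1.840e-02  9.996e-01]
 [ 7.069e-01 -7.073e-01  6.000e-04]] lean tool z vertical comp deg 0.031567069681155954
22140
-0.052 4034 -0.0243 -0.0002
-0.044 2674 -0.0309 0.0001
-0.036 2411 -0.0309 -0.0002
-0.028 2255 -0.0308 0.0001
-0.02 2093 -0.0308 0.0001
-0.012 3251 -0.0313 0.0001
-0.004 1836 -0.0307 0.0001
0.004 1687 -0.0307 0.0001
0.012 1643 -0.0307 -0.0002
0.02 256 -0.0307 0.0004
```

View pics/s6.png

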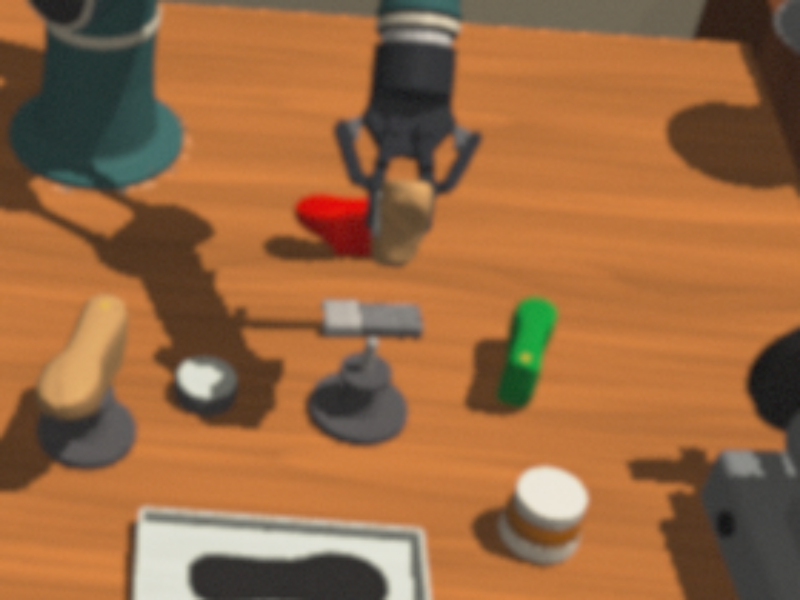

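View pics/w6.png

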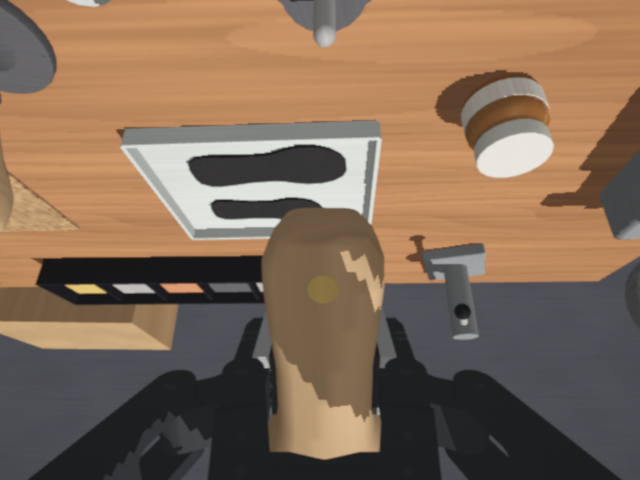

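View pics/t6.png

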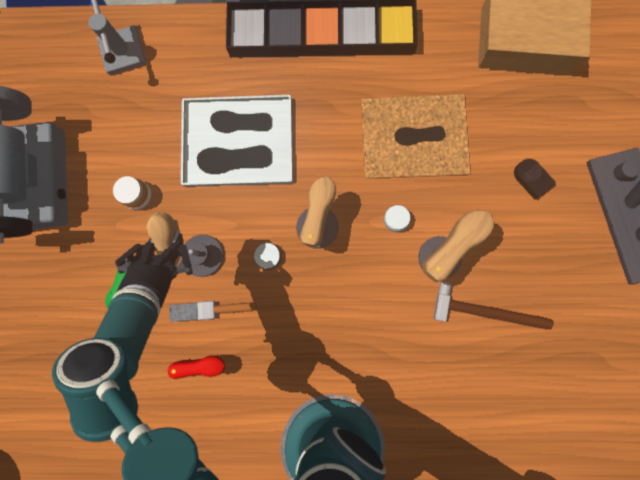

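```bash
python3 -c "
from h import *
print(bot.finish_job())"
```

```text
the job is handed in; nothing more can be done
None
```

The small last is off its pin and held still in the gripper, toe up at 45°. I handed the job in at about 7.6 s of the 32 s allowed.

- **Which last:** The sole on the mat is the shortest of the three, about 50 px long against 62 and 75 px in the tray. That makes it the small size. I took the wooden small last at pixel (190, 245) in the top view, not the green or red look-alikes.
- **Moves:** I gripped it at the waist with 80 N and drew it straight up about 155 mm. Pictures showed it clear of the pin, and only then did I tip it toe up.
- **Last checks:**
  - The tool stands at 45.0° with 0.03° of sideways lean.
  - In the wrist view the sole runs parallel to the tool's long axis, so the last did not slip in the grip.
  - The waist is about 157 mm higher than it stood.
  - The joints were nearly at rest, and the wrist force was about 1.5 N at the end.
  - In the top view, the other two lasts, the soles and the rest of the bench look unmoved. The arm covers part of the green look-alike in that view, but the scene camera shows it in place.
- **Disagreement:** Before the grasp, the top and wrist cameras disagreed by about 4 mm on the last's sideways position. I aimed nearer the wrist reading, and the wrist picture taken before closing showed the waist centred between the pads. An automatic length measurement of the soles from depth was incomplete: it gave 113 mm for the mat sole and nothing for the largest. The size choice therefore rests on the pixel comparison.

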